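# Hang a parts bin on a louvred panel and tug-test it

## Task

Hang the red parts bin in the empty middle place of the louvred panel's top row: hook the steel hanger on its back fully down behind the louvre. While you still hold it, tug the bin down gently and steadily for about a second, with about the weight of a kilo (10 N), to be sure that the hanger has caught, then let go. Keep the bin level so that no nuts spill, do not force it against the panel, and leave everything else where it is.

Things in the scene. Friction and masses are not known exactly. Their poses are not given: they have to be found in the camera images.
- red_bin: Loose red open bin of nuts, 0.28 to 0.45 kg, on the bench at right or left. Origin: centre of its underside; x points to its back (the side with the steel hanger), y along its width, z up. 105 long (x -52.5 to 52.5), 60 wide with flat parallel sides, back wall 71 high; sides 71 high from the back to x = -10, sloping to the 42 high front. Nuts fill it to about 27.
- grip (a point): Middle of the red bin, 45 above its underside (bin frame 0, 0, 45), axes as the bin's: a good grasp is here, from above, across the 60 mm width (along y).
- lip (a point): Nominal top of the slot of the steel hanger on the bin's back (bin frame 58, 0, 70). Hanger, 50 wide: plate 2.5 thick on the back wall, bridge to bin x 65, tab 4 thick (x 61 to 65) reaching 14 below the bridge's underside; slot 6 wide (x 55 to 61). It is clamped by screws in slots, so the true bridge height differs from bin to bin by up to 5 mm up or down from this point; no pose tells it.
- louvre_stand: Heavy fixed stand with an upright grey louvred panel, 400 wide, 227 high. Origin: on the bench under the middle of the panel's front face; x into the panel, away from the robot, y left, z up. Rows of three louvres at y -120, 0, 120, upper edges 200, 145, 90, 35 high. Fixed blue bins like the red one hang in the top row at y -120 and 120 and on all the third row, standing 120 out from the panel.
- bay (a point): Middle of the upper edge of the empty louvre (stand frame -7.75, 0, 200), axes as the stand's. A hung bin's bridge rests on this edge, bin x along stand x: point lip lies here, but for the hanger's setting in height; tab in the channel behind the louvre, heel pad of the bin (2.5 thick, low on its back) leaning on the louvre below.
- bay_edge: The empty louvre's flat folded upper edge, 60 long, 3.6 thick; it carries the bridge (origin, axes as the stand's). Louvre: upright tongue 4.5 thick (stand x -10 to -5.5); behind it a channel 5.5 wide, 15 deep, open above, up to the panel face. The tab has 1.5 play in it: pushed right in, it touches the panel face as the bin's back meets the louvres. All rigid: force rises steeply.
- tape_6: roll of yellow tape lying flat, 102 across, 24 high, origin at the centre of its underside (bystander)
- ear_muffs: blue ear muffs, 163 high, standing to the left of the stand (bystander)
- jar_blue: glass jar with blue lid, 66 across, 93 high, origin at the centre of its underside (bystander)
- bearing_11: ball bearing lying flat, 72 across, 17 high, origin at the centre of its underside (bystander)

How it is judged:
By the outcome, as a careful person would: the job done as asked, in the order asked, and still so for the second after the job is handed in, with the robot touching nothing.
It also fails if it takes over 64 s, if anything falls off the work surface, if the arm or the gripper's body presses on something with over 40 N, if the wrist force passes 120 N, or if a joint passes its speed limit or range.

## Robot

A 6-joint arm with a two-finger parallel gripper is mounted at the origin on a cart in front of the work surface, level with it; the furniture and walls round the work are solid. World frame = base frame: x ahead of the robot, y to its left, z up, the work surface at z = 0. Lengths are in m, angles in degrees, forces in N, time in s.
With the tool pointing down it reaches from about 0.375 to 0.9 m from the base axis. Payload 3.1 kg.
Tool frame: the origin (TCP) lies on the centre line of the jaws, within the pads' length; the fingertips stand 8 mm ahead of it and the grasp point (between the pads) lies 11 mm behind it; z points along the fingers, y is the direction in which the jaws open and shut (so a half turn about z gives the same grasp; the last joint's range is limited). The gripper opens to 87 mm and grips with 3 to 60 N. Pads are 19 mm wide; open, the fingers measure 117 mm over their backs; the gripper's body (75 mm by 190 mm) begins 51 mm behind the grasp point.
Start: joints at [66.721, 30.224, 82.088, -0, 67.689, -10.227], TCP at [0.141, 0.609, 0.231] pointing down, gripper open.
Joint ranges: [-176.69, 176.69], [-43.24, 126.21], [12.49, 139.97], [-82, 262], [0, 151.66], [-163.58, 163.58]. Speed limits (degrees/s): [159.86, 159.86, 180, 180, 180, 180].

## Interface

Orientations are given as a 3x3 rotation matrix whose columns are the frame's x, y, z axes.
In Python, from rig import * gives the robot as it stands. The module is installed in compiled form; this text tells all that it offers.
- The arm moves only by the tool arm_command, never from a script. Its argument "commands" is a list of rows, each an object with "translation": the shift along the tool's x, y, z scaled (see below), a list of three; "dr": the turn, a rotation vector about the tool's x, y, z scaled (see below), a list of three; "jaw": the closure, from 0 (fully open) to 1 (shut). In form: [{"translation": [x, y, z], "dr": [ax, ay, az], "jaw": jaw}, ...]. A call has 1 to 12 rows; each row shifts and turns the commanded pose from where the row before left it, along the tool's axes as they then stand; what a row does not reach is not made up. The controller multiplies each number of a shift by 25 mm and each number of a turn by 6 degrees. A row lasts 1/12 s, in which the tool goes at most 41.7 mm and 7.16 degrees, less where a joint would pass 70% of its speed; a pose out of reach is approached as far as the arm can. A call with a number of a shift or a turn outside -1 to 1 is refused whole. A call with a gripper value outside its range is refused whole. The fingers move at their own pace and stop on an object; the grip force is fixed at half the most. Time passes only in rows, so rows that do not move let the fingers close. It gives the time, the measured TCP pose, the force and the opening at its end, in the units of the state.
- read_state(): the state, without advancing time (a new reading comes with each control period).
- capture(name): name is "scene" or "top"; returns (picture, depth): 400x640x3 uint8, red, green, blue; 400x640 float32, m along the optical axis (not along the pixel's ray), 0 where there is no reading.
- camera_model(name): a dict with "intrinsics" (3x3 intrinsics, pixels), "pose" (4x4, takes a point from camera to world coordinates). Camera axes: x right, y down, z forward; pixel columns grow to the right and rows downward; lengths in m; the calibration is good to about 2 mm. A picture is of the moment at which its call begins. camera_model takes no time and is no camera call.
- hand_in(): hands the job in, once; it reports no verdict.
The state is a dict: "time_s": time; "joint_positions": joint angles; "qvel": joint speeds; "tau": joint torques, N m; "position": TCP position; "tcp_rot": TCP orientation; "force": force on the tool from outside, world axes, zero at the start; "moment": the same for the moment, N m; "opening": opening from 0.0 (shut) to 1.0 (fully open).
Only numpy, scipy, OpenCV 4.12 (cv2) and the standard library are available. Lean on these libraries where they do the work, as an engineer would, in place of code of your own. Each camera call takes 0.05 s, during which the arm holds its last target.

## Working session

There is one attempt and no reset: what is moved stays moved. The work goes in short steps, Python scripts to look and compute and a tool call to move; the robot and the scene stay as the last step left them, time stands still between calls to the robot, and variables do not carry over. Pictures are saved under pics/ and viewed, and the job is handed in when it is done.

Besides the shell and the picture viewer there is one more tool, called after "Call:" as name([rows], argument=value, ...), one row to a line, values as JSON. arm_command: Moves the arm, as the interface text tells. Its arguments: {"type":"object","properties":{"commands":{"type":"array"}},"required":["commands"]}

```bash
mkdir -p pics
python3 - <<'E'
from rig import *
import numpy as np, cv2
for n in ["scene","top"]:
    p,d=capture(n); m=camera_model(n)
    np.savez(n+"0.npz",p=p,d=d,K=m["intrinsics"],T=m["pose"])
    cv2.imwrite(f"pics/{n}0.png",cv2.cvtColor(p,cv2.COLOR_RGB2BGR))
    print(n,np.round(m["intrinsics"],1).tolist(),np.round(m["pose"],3).tolist())
s=read_state(); print({k:np.round(v,3).tolist() for k,v in s.items()})
E
```

```text
scene [[470.0, 0.0, 313.0], [0.0, 470.0, 204.3], [0.0, 0.0, 1.0]] [[0.554, -0.565, 0.611, -0.559], [-0.832, -0.384, 0.4, -0.739], [0.009, -0.73, -0.683, 1.339], [0.0, 0.0, 0.0, 1.0]]
top [[465.8, 0.0, 319.4], [0.0, 465.8, 202.3], [0.0, 0.0, 1.0]] [[-0.01, -0.992, 0.128, 0.328], [-1.0, 0.009, -0.009, -0.033], [0.008, -0.128, -0.992, 1.504], [0.0, 0.0, 0.0, 1.0]]
{'time_s': 0.1, 'joint_positions': [66.719, 30.275, 82.15, -0.0, 67.687, -10.227], 'qvel': [-0.05, -0.061, -0.156, -0.031, 0.003, 0.069], 'tau': [-0.0, -44.099, -17.715, 0.063, 0.053, -0.0], 'position': [0.141, 0.608, 0.23], 'tcp_rot': [[-0.974, 0.226, -0.001], [0.226, 0.974, -0.002], [0.0, -0.002, -1.0]], 'force': [0.451, -0.52, 0.436], 'moment': [0.029, 0.018, 0.066], 'opening': 0.998}
```

View pics/scene0.png

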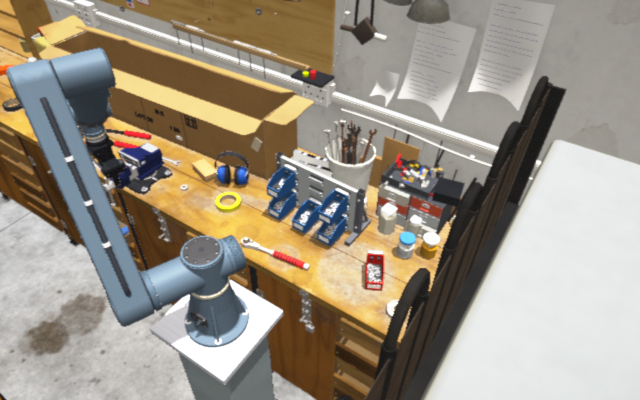

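View pics/top0.png

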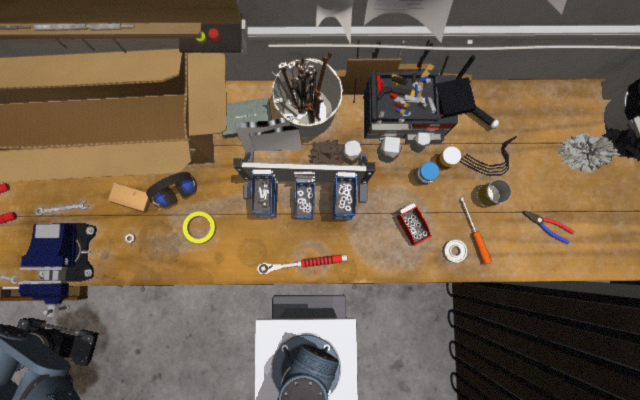

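The scene view shows the red bin at (374,271) and the stand's panel around (320,195). In the top view the red bin is at (414,225), turned slightly, and the panel's top runs from (240,167) to (372,172). Next I zoom in and measure.

```bash
cat > h.py <<'E'
import numpy as np, cv2
def load(n):
    z=np.load(n+".npz"); return z["p"],z["d"],z["K"],z["T"]
def ray(K,T,uv,z):
    uv=np.atleast_2d(uv).astype(float); r=np.c_[(uv[:,0]-K[0,2])/K[0,0],(uv[:,1]-K[1,2])/K[1,1],np.ones(len(uv))]@T[:3,:3].T
    return T[:3,3]+r*((z-T[2,3])/r[:,2])[:,None]
def cloud(d,K,T):
    v,u=np.indices(d.shape); P=np.stack([(u-K[0,2])/K[0,0]*d,(v-K[1,2])/K[1,1]*d,d],-1)
    W=P@T[:3,:3].T+T[:3,3]; W[d==0]=np.nan; return W
E
python3 - <<'E'
from h import *
for n,(x0,x1,y0,y1) in {"top":(225,465,145,270),"scene":(255,445,140,310)}.items():
    p,d,K,T=load(n+"0"); W=cloud(d,K,T)
    c=cv2.resize(p[y0:y1,x0:x1],None,fx=3.3,fy=3.3,interpolation=cv2.INTER_CUBIC)
    cv2.imwrite(f"pics/{n}0z.png",cv2.cvtColor(c,cv2.COLOR_RGB2BGR))
    h=cv2.cvtColor(p,cv2.COLOR_RGB2HSV)
    m=((h[...,0]<8)|(h[...,0]>172))&(h[...,1]>150)&(h[...,2]>60)
    k,l,st,ce=cv2.connectedComponentsWithStats(m.astype(np.uint8))
    for i in range(1,k):
        if st[i,4]>40:
            q=W[l==i]; q=q[~np.isnan(q[:,0])]
            print(n,st[i].tolist(),np.round(np.median(q,0),3) if len(q) else None, np.round([np.percentile(q[:,2],[2,98])],3) if len(q) else None)
E
```

```text
top [208, 28, 12, 15, 119] [0.867 0.204 0.456] [[0.428 0.461]]
top [376, 75, 7, 18, 87] [ 0.834 -0.218  0.23 ] [[0.194 0.244]]
top [414, 124, 39, 6, 111] [ 0.733 -0.392  0.144] [[0.129 0.166]]
top [0, 183, 9, 10, 67] [0.577 0.962 0.024] [[0.011 0.031]]
top [408, 207, 24, 38, 154] [ 0.423 -0.364  0.049] [[0.005 0.075]]
top [0, 212, 17, 11, 131] [0.481 0.943 0.025] [[0.013 0.032]]
top [398, 214, 12, 19, 58] [ 0.446 -0.309  0.058] [[0.008 0.075]]
top [544, 218, 30, 16, 120] [ 0.444 -0.822  0.008] [[-0.001  0.016]]
top [301, 255, 41, 12, 258] [ 0.333 -0.05   0.023] [[0.014 0.031]]
scene [310, 70, 6, 9, 52] [0.864 0.2   0.447] [[0.426 0.459]]
scene [124, 130, 27, 9, 130] [0.552 1.013 0.023] [[0.008 0.032]]
scene [113, 141, 26, 7, 103] [0.459 0.992 0.026] [[0.011 0.387]]
scene [396, 154, 7, 13, 60] [ 0.837 -0.222  0.217] [[0.191 0.238]]
scene [379, 197, 9, 8, 43] [ 0.733 -0.22   0.086] [[0.066 0.1  ]]
scene [411, 198, 30, 19, 208] [ 0.733 -0.398  0.141] [[0.125 0.165]]
scene [397, 205, 10, 9, 61] [ 0.733 -0.305  0.086] [[0.065 0.106]]
scene [273, 251, 32, 17, 196] [ 0.327 -0.056  0.02 ] [[0.009 0.03 ]]
scene [365, 254, 19, 36, 242] [ 0.473 -0.341  0.038] [[0.    0.072]]
```

View pics/top0z.png

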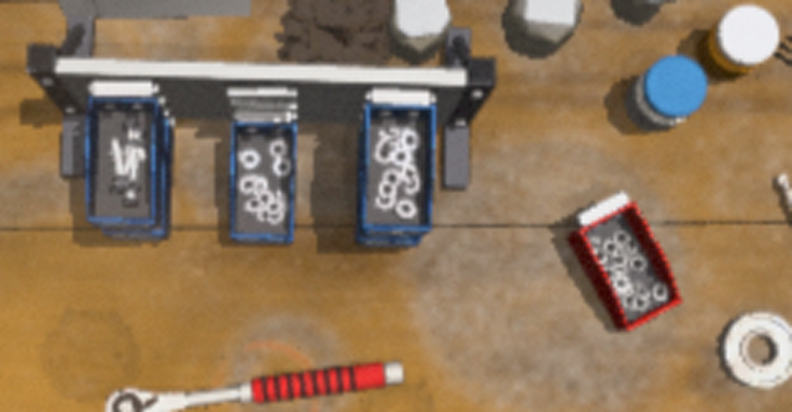

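View pics/scene0z.png

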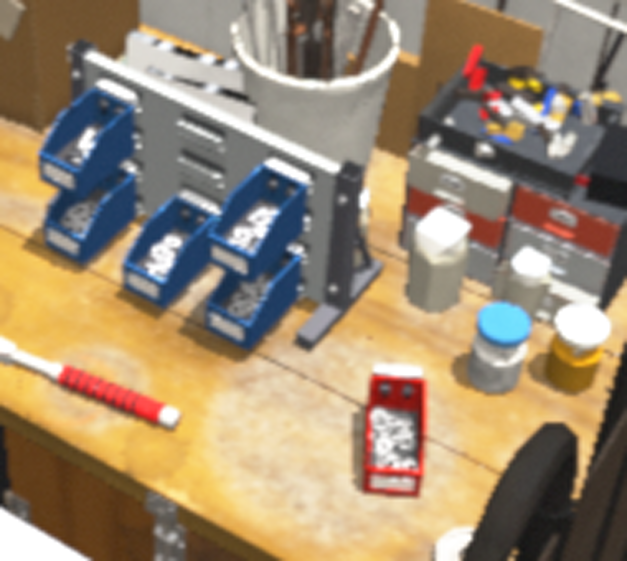

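Run:
```python
from h import *
A={}
for n in ["top","scene"]:
    p,d,K,T=load(n+"0"); W=cloud(d,K,T)
    # bin
    m=(abs(W[...,0]-.45)<.1)&(abs(W[...,1]+.335)<.09)&(W[...,2]>.012)&(W[...,2]<.1)
    k,l,st,ce=cv2.connectedComponentsWithStats(m.astype(np.uint8)); i=1+np.argmax(st[1:,4]); q=W[l==i]
    print(n,"bin n",len(q),"rect",cv2.minAreaRect((q[:,:2]*1000).astype(np.float32)))
    hs=cv2.cvtColor(p,cv2.COLOR_RGB2HSV); wm=(l==i)&(hs[...,1]<60)&(hs[...,2]>200)&(W[...,2]>.055)
    h=W[wm]; print(" hanger",len(h),np.round(h.mean(0)*1000,1),np.round(np.percentile(h[:,2],[10,50,90])*1000,1), cv2.minAreaRect((h[:,:2]*1000).astype(np.float32)))
    if n=="top":
        v,u=np.where(l==i); print(" px",u.min(),u.max(),v.min(),v.max())
    tp=W[(l==i)&(W[...,2]>.063)]; print(" top z",np.round(np.percentile(tp[:,2],[10,50,90])*1000,1))
    # bench height check
    b=W[(abs(W[...,0]-.38)<.03)&(abs(W[...,1]+.2)<.05)]; print(" bench z",np.round(np.nanmedian(b[:,2])*1000,1))
    # panel
    m=(W[...,0]>.4)&(W[...,0]<.75)&(abs(W[...,1])<.25)&(W[...,2]>.215)&(W[...,2]<.24)
    t=W[m]; print(" panel top n",len(t),np.round(np.percentile(t[:,2],[10,50,90])*1000,1))
    t=t[(t[:,1]<.22)]
    print(cv2.minAreaRect((t[:,:2]*1000).astype(np.float32)), np.round(t.mean(0),4))
    np.save(n+"_ptop.npy",t)
```

```text
top bin n 826 rect ((444.8221435546875, -343.1385803222656), (118.80425262451172, 62.07039260864258), 27.90077018737793)
 hanger 58 [ 493.1 -319.5   74.6] [70.6 74.9 79. ] ((492.8133239746094, -318.412109375), (11.149548530578613, 48.97601318359375), 26.03333854675293)
 px 398 431 203 245
 top z [65.  71.8 77.1]
 bench z -0.5
 panel top n 835 [218.9 222.9 227.2]
((669.7073974609375, -15.0450439453125), (419.8235168457031, 169.48239135742188), 88.6390380859375) [ 0.598  -0.0035  0.223 ]
scene bin n 665 rect ((443.9024658203125, -346.3551940917969), (126.95269012451172, 60.448917388916016), 27.95652961730957)
 hanger 39 [ 489.4 -320.9   74. ] [69.9 74.7 77.1] ((463.7019958496094, -332.36993408203125), (81.24335479736328, 46.228614807128906), 23.01570701599121)
 top z [64.9 70.5 75.6]
 bench z -1.0
 panel top n 396 [216.7 220.7 226.1]
((664.3595581054688, -7.334930419921875), (401.1398620605469, 166.7755889892578), 88.249755859375) [ 0.595  -0.0174  0.2212]
```

Run:
```python
from h import *
p,d,K,T=load("top0"); W=cloud(d,K,T); hs=cv2.cvtColor(p,cv2.COLOR_RGB2HSV)
m=(hs[...,1]<70)&(hs[...,2]>190); m[:155]=0;m[185:]=0;m[:,:238]=0;m[:,375:]=0
k,l,st,ce=cv2.connectedComponentsWithStats(m.astype(np.uint8))
i=1+np.argmax(st[1:,4]); print(st[i]); 
us=np.arange(st[i,0]+4,st[i,0]+st[i,2]-4); 
g=cv2.cvtColor(p,cv2.COLOR_RGB2GRAY).astype(float)
# subpixel edges per column
fr=[];bk=[]
for u in us:
    v=np.where(l[:,u]==i)[0]; 
    # front: gradient-weighted
    a=np.arange(v.max()-2,v.max()+4); dg=np.clip(g[a,u]-g[a+1,u],0,None); fr.append(((a+.5)*dg).sum()/dg.sum())
    a=np.arange(v.min()-4,v.min()+2); dg=np.clip(g[a+1,u]-g[a,u],0,None); bk.append(((a+.5)*dg).sum()/dg.sum())
for nm,e in (("front",fr),("back",bk)):
    P=ray(K,T,np.c_[us,e],.227)[:,:2]
    c=np.polyfit(P[:,1],P[:,0],1)
    for _ in range(3):
        r=P[:,0]-np.polyval(c,P[:,1]); ok=abs(r)<2.5*np.std(r)+1e-4; c=np.polyfit(P[ok,1],P[ok,0],1)
    print(nm,"x at y=0",c[1],"yaw(deg) of normal",np.degrees(np.arctan(-c[0])),"res",np.std(r[ok]),len(r),ok.sum())
vm=np.mean(fr)
for u in (st[i,0],st[i,0]+st[i,2]): print("end",ray(K,T,[u-.5,vm],.227))
# front plane from scene depth
for n in("scene","top"):
    p,d,K,T=load(n+"0"); W=cloud(d,K,T); hs=cv2.cvtColor(p,cv2.COLOR_RGB2HSV)
    # blue bins top-row: z between .13 and .22
    m=(hs[...,0]>100)&(hs[...,0]<125)&(hs[...,1]>120)&(abs(W[...,1])<.25)&(W[...,0]>.4)&(W[...,0]<.65)&(W[...,2]>.15)
    k,l,st,ce=cv2.connectedComponentsWithStats(cv2.dilate(m.astype(np.uint8),np.ones((3,3))))
    for i in range(1,k):
        if st[i,4]>60:
            q=W[(l==i)&m]; print(n,st[i,4],cv2.minAreaRect((q[:,:2]*1000).astype(np.float32)),np.round(np.percentile(q[:,2],[2,98]),3))
```

```text
[242 163 124   8 514]
front x at y=0 0.5882002145111077 yaw(deg) of normal -2.235885534058894 res 0.00042854100559669683 116 116
back x at y=0 0.6017537197010026 yaw(deg) of normal -2.0127319842425866 res 0.000645567197183651 116 116
end [[0.58954187 0.17115118 0.227     ]]
end [[ 0.58672931 -0.17476284  0.227     ]]
scene 549 ((534.8641357421875, 120.8197021484375), (139.09078979492188, 83.89580535888672), 13.335380554199219) [0.152 0.198]
scene 582 ((522.38720703125, -110.24163055419922), (90.28032684326172, 123.21095275878906), 88.30426788330078) [0.153 0.204]
top 66 ((551.63134765625, -148.3599853515625), (32.928955078125, 7.197843074798584), 9.032415390014648) [0.177 0.21 ]
top 79 ((510.1148681640625, 91.52655029296875), (2.348716974258423, 57.06880569458008), 87.771484375) [0.174 0.2  ]
top 136 ((472.6052551269531, -108.97084045410156), (68.1690673828125, 33.741722106933594), 57.1566047668457) [0.151 0.197]
```

Call:
arm_command([
  {"translation":[-0.84,-0.52,-0.43],"dr":[0,0,0],"jaw":0},
  {"translation":[-0.84,-0.52,-0.43],"dr":[0,0,0],"jaw":0},
  {"translation":[-0.84,-0.52,-0.43],"dr":[0,0,0],"jaw":0},
  {"translation":[-0.84,-0.52,-0.43],"dr":[0,0,0],"jaw":0},
  {"translation":[-0.84,-0.52,-0.43],"dr":[0,0,0],"jaw":0},
  {"translation":[-0.84,-0.52,-0.43],"dr":[0,0,0],"jaw":0},
  {"translation":[-0.84,-0.52,-0.43],"dr":[0,0,0],"jaw":0},
  {"translation":[-0.84,-0.52,-0.43],"dr":[0,0,0],"jaw":0},
  {"translation":[-0.84,-0.52,-0.43],"dr":[0,0,0],"jaw":0},
  {"translation":[-0.84,-0.52,-0.43],"dr":[0,0,0],"jaw":0},
  {"translation":[-0.84,-0.52,-0.43],"dr":[0,0,0],"jaw":0},
  {"translation":[-0.84,-0.52,-0.43],"dr":[0,0,0],"jaw":0},
])

```text
time_s: 1.1
position: [0.3518, 0.3988, 0.3596]
tcp_rot: [[-0.974, 0.226, -0.001], [0.226, 0.974, -0.001], [0.001, -0.001, -1.0]]
force: [-0.0, -0.9, 0.2]
opening: 0.999
```

Call:
arm_command([
  {"translation":[-0.5,-1,0],"dr":[0,0,0],"jaw":0},
  {"translation":[-0.5,-1,0],"dr":[0,0,0],"jaw":0},
  {"translation":[-0.5,-1,0],"dr":[0,0,0],"jaw":0},
  {"translation":[-0.5,-1,0],"dr":[0,0,0],"jaw":0},
  {"translation":[-0.5,-1,0],"dr":[0,0,0],"jaw":0},
  {"translation":[-0.5,-1,0],"dr":[0,0,0],"jaw":0},
  {"translation":[-0.5,-1,0],"dr":[0,0,0],"jaw":0},
  {"translation":[-0.5,-1,0],"dr":[0,0,0],"jaw":0},
  {"translation":[-0.5,-1,0],"dr":[0,0,0],"jaw":0},
  {"translation":[-0.5,-1,0],"dr":[0,0,0],"jaw":0},
  {"translation":[-0.5,-1,0],"dr":[0,0,0],"jaw":0},
  {"translation":[-0.5,-1,0],"dr":[0,0,0],"jaw":0},
])

```text
time_s: 2.1
position: [0.4295, 0.0725, 0.3593]
tcp_rot: [[-0.974, 0.226, -0.001], [0.226, 0.974, 0.0], [0.001, -0.0, -1.0]]
force: [0.1, -0.0, -0.9]
opening: 0.999
```

Call:
arm_command([
  {"translation":[-0.25,-1,0],"dr":[0,0,0],"jaw":0},
  {"translation":[-0.25,-1,0],"dr":[0,0,0],"jaw":0},
  {"translation":[-0.25,-1,0],"dr":[0,0,0],"jaw":0},
  {"translation":[-0.25,-1,0],"dr":[0,0,0],"jaw":0},
  {"translation":[-0.25,-1,0],"dr":[0,0,0],"jaw":0},
  {"translation":[-0.25,-1,0],"dr":[0,0,0],"jaw":0},
  {"translation":[-0.25,-1,0],"dr":[0,0,0],"jaw":0},
  {"translation":[-0.25,-1,0],"dr":[0,0,0],"jaw":0},
  {"translation":[-0.25,-1,0],"dr":[0,0,0],"jaw":0},
  {"translation":[-0.25,-1,0],"dr":[0,0,0],"jaw":0},
  {"translation":[-0.25,-1,0],"dr":[0,0,0],"jaw":0},
  {"translation":[-0.25,-1,0],"dr":[0,0,0],"jaw":0},
])

```text
time_s: 3.1
position: [0.4346, -0.2364, 0.3591]
tcp_rot: [[-0.974, 0.226, -0.001], [0.226, 0.974, 0.001], [0.001, 0.001, -1.0]]
force: [0.8, -0.5, -0.6]
opening: 0.998
```

Call:
arm_command([
  {"translation":[0,0,0],"dr":[0,0,1],"jaw":0},
  {"translation":[0,0,0],"dr":[0,0,1],"jaw":0},
  {"translation":[0,0,0],"dr":[0,0,1],"jaw":0},
  {"translation":[0,0,0],"dr":[0,0,1],"jaw":0},
  {"translation":[0,0,0],"dr":[0,0,1],"jaw":0},
  {"translation":[0,0,0],"dr":[0,0,1],"jaw":0},
  {"translation":[0,0,0],"dr":[0,0,1],"jaw":0},
  {"translation":[0,0,0],"dr":[0,0,1],"jaw":0},
  {"translation":[0,0,0],"dr":[0,0,1],"jaw":0},
  {"translation":[0,0,0],"dr":[0,0,1],"jaw":0},
  {"translation":[0,0,0],"dr":[0,0,1],"jaw":0},
  {"translation":[0,0,0],"dr":[0,0,1],"jaw":0},
])

```text
time_s: 4.1
position: [0.4348, -0.2351, 0.3591]
tcp_rot: [[-0.081, 0.997, -0.001], [0.997, 0.081, 0.001], [0.001, -0.001, -1.0]]
force: [-1.1, -0.6, 0.2]
opening: 0.998
```

Call:
arm_command([
  {"translation":[0,0,0],"dr":[0,0,0.926],"jaw":0},
  {"translation":[0,0,0],"dr":[0,0,0.926],"jaw":0},
  {"translation":[0,0,0],"dr":[0,0,0.926],"jaw":0},
  {"translation":[0,0,0],"dr":[0,0,0.926],"jaw":0},
  {"translation":[0,0,0],"dr":[0,0,0.926],"jaw":0},
  {"translation":[0,0,0],"dr":[0,0,0.926],"jaw":0},
  {"translation":[0,0,0],"dr":[0,0,0.926],"jaw":0},
  {"translation":[0,0,0],"dr":[0,0,0.926],"jaw":0},
  {"translation":[0,0,0],"dr":[0,0,0.926],"jaw":0},
  {"translation":[0,0,0],"dr":[0,0,0.926],"jaw":0},
  {"translation":[0,0,0],"dr":[0,0,0.926],"jaw":0},
  {"translation":[0,0,0],"dr":[0,0,0.926],"jaw":0},
])

```text
time_s: 5.1
position: [0.4348, -0.2351, 0.3591]
tcp_rot: [[0.883, 0.47, -0.001], [0.47, -0.883, 0.001], [-0.0, -0.001, -1.0]]
force: [0.3, -0.0, -0.8]
opening: 0.998
```

```bash
cat > to.py <<'E'
from rig import *
import numpy as np,sys
s=read_state(); R=np.array(s["tcp_rot"]); g=np.array([float(a) for a in sys.argv[1:4]])
d=R.T@(g-np.array(s["position"]))
print("x-angle",np.degrees(np.arctan2(R[1,0],R[0,0])),"tilt",np.degrees(np.arccos(-R[2,2])),"units(25mm)",np.round(d/.025,3),"pos",np.round(s["position"],4))
E
python3 to.py 0.4393 -0.3461 0.034
```

```text
x-angle 28.00331483655123 tilt 0.06654227598446234 units(25mm) [-1.919  4.021 13.   ] pos [ 0.4348 -0.2351  0.3591]
```

Call:
arm_command([
  {"translation":[-0.24,0.503,0.75],"dr":[0,0,0],"jaw":0},
  {"translation":[-0.24,0.503,0.75],"dr":[0,0,0],"jaw":0},
  {"translation":[-0.24,0.503,0.75],"dr":[0,0,0],"jaw":0},
  {"translation":[-0.24,0.503,0.75],"dr":[0,0,0],"jaw":0},
  {"translation":[-0.24,0.503,0.75],"dr":[0,0,0],"jaw":0},
  {"translation":[-0.24,0.503,0.75],"dr":[0,0,0],"jaw":0},
  {"translation":[-0.24,0.503,0.75],"dr":[0,0,0],"jaw":0},
  {"translation":[-0.24,0.503,0.75],"dr":[0,0,0],"jaw":0},
  {"translation":[0,0,0.5],"dr":[0,0,0],"jaw":0},
  {"translation":[0,0,0.5],"dr":[0,0,0],"jaw":0},
  {"translation":[0,0,0],"dr":[0,0,0],"jaw":0},
])

```text
time_s: 6.02
position: [0.4388, -0.3453, 0.1815]
tcp_rot: [[0.881, 0.473, -0.004], [0.473, -0.881, 0.005], [-0.001, -0.007, -1.0]]
force: [-1.2, -0.5, -0.4]
opening: 0.998
```

```bash
python3 to.py 0.4393 -0.3461 0.034
python3 - <<'E'
from rig import *
import numpy as np, cv2
o=[]
for n,(x0,x1,y0,y1) in {"top":(350,480,160,270),"scene":(310,440,210,320)}.items():
    p,d=capture(n); o.append(cv2.resize(p[y0:y1,x0:x1],None,fx=3,fy=3))
cv2.imwrite("pics/pre.png",cv2.cvtColor(np.hstack(o),cv2.COLOR_RGB2BGR))
E
```

```text
x-angle 28.24438598156085 tilt 0.3923424295672359 units(25mm) [0.011 0.076 5.9  ] pos [ 0.4388 -0.3453  0.1815]
```

View pics/pre.png

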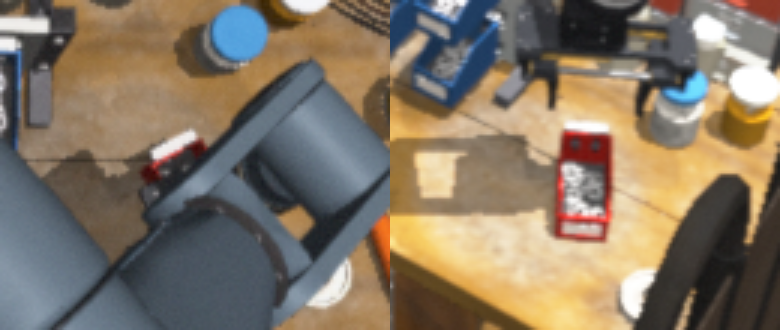

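Run:
```python
from h import *
p,d,K,T=load("top0")
R=np.array([[.883,.47],[.47,-.883]])
for n,uv,z in (("jar",(428.5,172),.093),("bearing",(455,251),.017),("driver",(478,232),.03)):
    P=ray(K,T,uv,z)[0]; print(n,P, R.T@(P[:2]-[.4393,-.3461]))
```

```text
jar [ 0.60145956 -0.38401427  0.093     ] [0.12536718 0.1096933 ]
bearing [ 0.35977369 -0.47726969  0.017     ] [-0.13187149  0.07844547]
driver [ 0.4187715  -0.54939607  0.03      ] [-0.11367582  0.16986203]
```

Call:
arm_command([
  {"translation":[0,0.06,0.6],"dr":[0,0,0],"jaw":0},
  {"translation":[0,0,0.6],"dr":[0,0,0],"jaw":0},
  {"translation":[0,0,0.6],"dr":[0,0,0],"jaw":0},
  {"translation":[0,0,0.6],"dr":[0,0,0],"jaw":0},
  {"translation":[0,0,0.6],"dr":[0,0,0],"jaw":0},
  {"translation":[0,0,0.6],"dr":[0,0,0],"jaw":0},
  {"translation":[0,0,0.6],"dr":[0,0,0],"jaw":0},
  {"translation":[0,0,0.6],"dr":[0,0,0],"jaw":0},
  {"translation":[0,0,0.6],"dr":[0,0,0],"jaw":0},
  {"translation":[0,0,0.4],"dr":[0,0,0],"jaw":0},
  {"translation":[0,0,0],"dr":[0,0,0],"jaw":0},
])

```text
time_s: 7.03
position: [0.4408, -0.3475, 0.0386]
tcp_rot: [[0.881, 0.474, -0.001], [0.474, -0.881, 0.002], [-0.0, -0.002, -1.0]]
force: [0.5, 0.2, 0.6]
opening: 0.995
```

```bash
python3 to.py 0.4393 -0.3461 0.034
```

```text
x-angle 28.290054459433602 tilt 0.11954687400868147 units(25mm) [-0.028 -0.076  0.182] pos [ 0.4408 -0.3475  0.0386]
```

Call:
arm_command([
  {"translation":[-0.03,-0.07,0.08],"dr":[0,0,0.05],"jaw":0},
  {"translation":[0,0,0],"dr":[0,0,0],"jaw":0},
  {"translation":[0,0,0],"dr":[0,0,0],"jaw":0.2},
])

```text
time_s: 7.28
position: [0.44, -0.3472, 0.0384]
tcp_rot: [[0.883, 0.469, 0.001], [0.469, -0.883, -0.001], [0.0, 0.001, -1.0]]
force: [0.4, -0.1, 0.5]
opening: 0.971
```

Call:
arm_command([
  {"translation":[0,0,0],"dr":[0,0,0],"jaw":0.3},
  {"translation":[0,0,0],"dr":[0,0,0],"jaw":0.4},
  {"translation":[0,0,0],"dr":[0,0,0],"jaw":0.6},
  {"translation":[0,0,0],"dr":[0,0,0],"jaw":0.8},
  {"translation":[0,0,0],"dr":[0,0,0],"jaw":1},
  {"translation":[0,0,0],"dr":[0,0,0],"jaw":1},
  {"translation":[0,0,0],"dr":[0,0,0],"jaw":1},
  {"translation":[0,0,0],"dr":[0,0,0],"jaw":1},
])

```text
time_s: 7.95
position: [0.4397, -0.3469, 0.0378]
tcp_rot: [[0.883, 0.469, 0.0], [0.469, -0.883, -0.0], [0.0, 0.0, -1.0]]
force: [-0.6, 0.4, 3.3]
opening: 0.69
```

Call:
arm_command([
  {"translation":[0,0,-0.1],"dr":[0,0,0],"jaw":1},
  {"translation":[0,0,-0.3],"dr":[0,0,0],"jaw":1},
  {"translation":[0,0,-0.5],"dr":[0,0,0],"jaw":1},
  {"translation":[0,0,-0.6],"dr":[0,0,0],"jaw":1},
  {"translation":[0,0,-0.6],"dr":[0,0,0],"jaw":1},
  {"translation":[0,0,-0.6],"dr":[0,0,0],"jaw":1},
  {"translation":[0,0,-0.6],"dr":[0,0,0],"jaw":1},
  {"translation":[0,0,-0.6],"dr":[0,0,0],"jaw":1},
  {"translation":[0,0,-0.6],"dr":[0,0,0.2],"jaw":1},
  {"translation":[0,0,-0.6],"dr":[0,0,0.3],"jaw":1},
  {"translation":[0,0,-0.6],"dr":[0,0,0.4],"jaw":1},
  {"translation":[0,0,-0.6],"dr":[0,0,0.5],"jaw":1},
])

```text
time_s: 8.95
position: [0.4391, -0.3461, 0.1956]
tcp_rot: [[0.943, 0.333, -0.001], [0.333, -0.943, 0.001], [-0.001, -0.002, -1.0]]
force: [0.3, 0.6, -2.9]
opening: 0.685
```

Call:
arm_command([
  {"translation":[0,0,-0.6],"dr":[0,0,0.5],"jaw":1},
  {"translation":[0,0,-0.6],"dr":[0,0,0.5],"jaw":1},
  {"translation":[0,0,-0.6],"dr":[0,0,0.5],"jaw":1},
  {"translation":[0,0,-0.6],"dr":[0,0,0.5],"jaw":1},
  {"translation":[0,0,-0.6],"dr":[0,0,0.5],"jaw":1},
  {"translation":[0,0,-0.6],"dr":[0,0,0.5],"jaw":1},
  {"translation":[0,0,-0.4],"dr":[0,0,0.4],"jaw":1},
  {"translation":[0,0,-0.2],"dr":[0,0,0.2],"jaw":1},
  {"translation":[0,0,0],"dr":[0,0,0],"jaw":1},
  {"translation":[0,0,0],"dr":[0,0,0],"jaw":1},
])

```text
time_s: 9.78
position: [0.4392, -0.3463, 0.2996]
tcp_rot: [[0.999, -0.035, -0.001], [-0.035, -0.999, 0.001], [-0.001, -0.001, -1.0]]
force: [-0.0, 0.5, -3.6]
opening: 0.686
```

```bash
python3 to.py 0.44 0.003 0.30
python3 - <<'E'
from rig import *
import numpy as np
s=read_state(); print(np.round(s["force"],2),np.round(s["moment"],2),s["opening"])
E
```

```text
x-angle -1.9791136894956567 tilt 0.07284455059045404 units(25mm) [-4.5100e-01 -1.3965e+01 -4.0000e-03] pos [ 0.4392 -0.3463  0.2996]
[-0.03  0.45 -3.57] [-0.08  0.26 -0.03] 0.6855089640017346
```

Call:
arm_command([
  {"translation":[0,-0.2,0],"dr":[0,0,0],"jaw":1},
  {"translation":[0,-0.4,0],"dr":[0,0,0],"jaw":1},
  {"translation":[0,-0.6,0],"dr":[0,0,0],"jaw":1},
  {"translation":[0,-0.8,0],"dr":[0,0,0],"jaw":1},
  {"translation":[-0.05,-0.8,0],"dr":[0,0,0],"jaw":1},
  {"translation":[-0.05,-0.8,0],"dr":[0,0,0],"jaw":1},
  {"translation":[-0.05,-0.8,0],"dr":[0,0,0],"jaw":1},
  {"translation":[-0.05,-0.8,0],"dr":[0,0,0],"jaw":1},
  {"translation":[-0.05,-0.8,0],"dr":[0,0,0],"jaw":1},
  {"translation":[-0.05,-0.8,0],"dr":[0,0,0],"jaw":1},
  {"translation":[-0.05,-0.8,0],"dr":[0,0,0],"jaw":1},
  {"translation":[-0.05,-0.8,0],"dr":[0,0,0],"jaw":1},
])

```text
time_s: 10.78
position: [0.4361, -0.1339, 0.2997]
tcp_rot: [[0.999, -0.034, -0.001], [-0.034, -0.999, 0.001], [-0.001, -0.001, -1.0]]
force: [0.7, -0.3, -2.7]
opening: 0.688
```

Call:
arm_command([
  {"translation":[-0.05,-0.8,0],"dr":[0,0,0],"jaw":1},
  {"translation":[0,-0.8,0],"dr":[0,0,0],"jaw":1},
  {"translation":[0,-0.8,0],"dr":[0,0,0],"jaw":1},
  {"translation":[0,-0.8,0],"dr":[0,0,0],"jaw":1},
  {"translation":[0,-0.8,0],"dr":[0,0,0],"jaw":1},
  {"translation":[0,-0.8,0],"dr":[0,0,0],"jaw":1},
  {"translation":[0,-0.8,0],"dr":[0,0,0],"jaw":1},
  {"translation":[0,-0.4,0],"dr":[0,0,0],"jaw":1},
  {"translation":[0,-0.2,0],"dr":[0,0,0],"jaw":1},
  {"translation":[0,0,0],"dr":[0,0,0],"jaw":1},
  {"translation":[0,0,0],"dr":[0,0,0],"jaw":1},
])

```text
time_s: 11.7
position: [0.4411, 0.0182, 0.3]
tcp_rot: [[0.999, -0.035, -0.0], [-0.035, -0.999, -0.001], [-0.0, 0.001, -1.0]]
force: [0.4, 0.9, -3.4]
opening: 0.686
```

```bash
python3 to.py 0.44 0.003 0.20
python3 - <<'E'
from rig import *
import numpy as np, cv2
o=[]
for n,(x0,x1,y0,y1) in {"top":(240,370,130,240),"scene":(250,380,110,220)}.items():
    p,d=capture(n); m=camera_model(n); np.savez(n+"1.npz",p=p,d=d,K=m["intrinsics"],T=m["pose"]);o.append(cv2.resize(p[y0:y1,x0:x1],None,fx=3,fy=3))
cv2.imwrite("pics/carry.png",cv2.cvtColor(np.hstack(o),cv2.COLOR_RGB2BGR))
E
```

```text
x-angle -1.982390059925019 tilt 0.039947358536968756 units(25mm) [-0.023  0.607  4.001] pos [0.4411 0.0182 0.3   ]
```

View pics/carry.png

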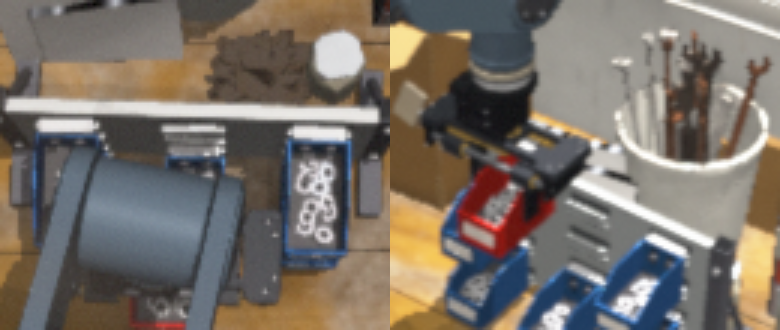

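Call:
arm_command([
  {"translation":[0,0.1,0.2],"dr":[0,0,0],"jaw":1},
  {"translation":[0,0.2,0.4],"dr":[0,0,0],"jaw":1},
  {"translation":[0,0.2,0.6],"dr":[0,0,0],"jaw":1},
  {"translation":[0,0.1,0.6],"dr":[0,0,0],"jaw":1},
  {"translation":[0,0,0.6],"dr":[0,0,0],"jaw":1},
  {"translation":[0,0,0.6],"dr":[0,0,0],"jaw":1},
  {"translation":[0,0,0.6],"dr":[0,0,0],"jaw":1},
  {"translation":[0,0,0.4],"dr":[0,0,0],"jaw":1},
  {"translation":[0,0,0.2],"dr":[0,0,0],"jaw":1},
  {"translation":[0,0,0],"dr":[0,0,0],"jaw":1},
  {"translation":[0,0,0],"dr":[0,0,0],"jaw":1},
  {"translation":[0,0,0],"dr":[0,0,0],"jaw":1},
])

```text
time_s: 12.8
position: [0.4414, 0.0029, 0.1956]
tcp_rot: [[0.999, -0.036, 0.001], [-0.036, -0.999, -0.0], [0.001, 0.0, -1.0]]
force: [-0.3, 0.5, -3.2]
opening: 0.689
```

```bash
python3 to.py 0.505 0.0011 0.195
python3 - <<'E'
from rig import *
import numpy as np, cv2
s=read_state(); print(np.round(s["force"],2))
o=[]
for n,(x0,x1,y0,y1) in {"top":(240,370,130,240),"scene":(250,380,130,240)}.items():
    p,d=capture(n); o.append(cv2.resize(p[y0:y1,x0:x1],None,fx=3,fy=3))
cv2.imwrite("pics/stand.png",cv2.cvtColor(np.hstack(o),cv2.COLOR_RGB2BGR))
E
```

```text
x-angle -2.0486623029633626 tilt 0.0877644717464031 units(25mm) [ 2.544 -0.018  0.027] pos [0.4414 0.0029 0.1956]
[-0.29  0.54 -3.15]
```

View pics/stand.png

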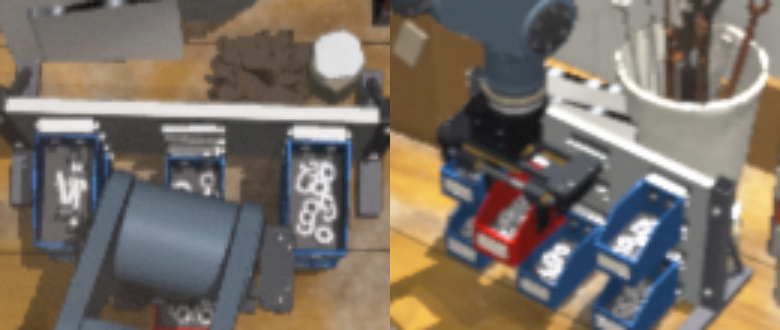

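Call:
arm_command([
  {"translation":[0.2,0,0],"dr":[0,0,0],"jaw":1},
  {"translation":[0.4,0,0],"dr":[0,0,0],"jaw":1},
  {"translation":[0.4,0,0],"dr":[0,0,0],"jaw":1},
  {"translation":[0.4,0,0],"dr":[0,0,0],"jaw":1},
  {"translation":[0.4,0,0],"dr":[0,0,0],"jaw":1},
  {"translation":[0.4,0,0],"dr":[0,0,0],"jaw":1},
  {"translation":[0.2,0,0],"dr":[0,0,0],"jaw":1},
  {"translation":[0.1,0,0],"dr":[0,0,0],"jaw":1},
  {"translation":[0,0,0],"dr":[0,0,0],"jaw":1},
  {"translation":[0,0,0],"dr":[0,0,0],"jaw":1},
  {"translation":[0,0,0],"dr":[0,0,0],"jaw":1},
])

```text
time_s: 13.82
position: [0.5024, 0.0013, 0.1949]
tcp_rot: [[0.999, -0.035, -0.001], [-0.035, -0.999, 0.0], [-0.001, -0.0, -1.0]]
force: [0.6, 0.1, -2.8]
opening: 0.685
```

Call:
arm_command([
  {"translation":[0.08,0,0],"dr":[0,0,0],"jaw":1},
  {"translation":[0.08,0,0],"dr":[0,0,0],"jaw":1},
  {"translation":[0.08,0,0],"dr":[0,0,0],"jaw":1},
  {"translation":[0.08,0,0],"dr":[0,0,0],"jaw":1},
  {"translation":[0.08,0,0],"dr":[0,0,0],"jaw":1},
  {"translation":[0,0,0],"dr":[0,0,0],"jaw":1},
])

```text
time_s: 14.32
position: [0.5139, 0.0007, 0.1951]
tcp_rot: [[0.999, -0.035, 0.001], [-0.035, -0.999, -0.0], [0.001, 0.0, -1.0]]
force: [0.8, -0.9, -2.9]
opening: 0.687
```

Call:
arm_command([
  {"translation":[0.04,0,0],"dr":[0,0,0],"jaw":1},
  {"translation":[0.04,0,0],"dr":[0,0,0],"jaw":1},
  {"translation":[0.04,0,0],"dr":[0,0,0],"jaw":1},
  {"translation":[0.04,0,0],"dr":[0,0,0],"jaw":1},
  {"translation":[0,0,0],"dr":[0,0,0],"jaw":1},
])

```text
time_s: 14.73
position: [0.5175, 0.0006, 0.1951]
tcp_rot: [[0.999, -0.035, 0.0], [-0.035, -0.999, -0.0], [0.0, 0.0, -1.0]]
force: [0.2, -0.0, -4.2]
opening: 0.684
```

Call:
arm_command([
  {"translation":[0.04,0,0],"dr":[0,0,0],"jaw":1},
  {"translation":[0.04,0,0],"dr":[0,0,0],"jaw":1},
  {"translation":[0,0,0],"dr":[0,0,0],"jaw":1},
])

```text
time_s: 14.98
position: [0.5195, 0.0005, 0.1951]
tcp_rot: [[0.999, -0.035, 0.0], [-0.035, -0.999, -0.0], [0.0, 0.0, -1.0]]
force: [0.1, 0.6, -2.6]
opening: 0.691
```

Call:
arm_command([
  {"translation":[0.04,0,0],"dr":[0,0,0],"jaw":1},
  {"translation":[0,0,0],"dr":[0,0,0],"jaw":1},
])

```text
time_s: 15.15
position: [0.5204, 0.0005, 0.1951]
tcp_rot: [[0.999, -0.035, 0.0], [-0.035, -0.999, -0.0], [0.0, 0.0, -1.0]]
force: [-0.2, -0.4, -2.9]
opening: 0.683
```

Call:
arm_command([
  {"translation":[0.04,0,0],"dr":[0,0,0],"jaw":1},
  {"translation":[0,0,0],"dr":[0,0,0],"jaw":1},
])

```text
time_s: 15.32
position: [0.5214, 0.0005, 0.1951]
tcp_rot: [[0.999, -0.035, 0.0], [-0.035, -0.999, -0.0], [0.0, 0.0, -1.0]]
force: [0.4, -0.2, -3.1]
opening: 0.688
```

Call:
arm_command([
  {"translation":[0.04,0,0],"dr":[0,0,0],"jaw":1},
  {"translation":[0,0,0],"dr":[0,0,0],"jaw":1},
])

```text
time_s: 15.48
position: [0.5225, 0.0005, 0.1951]
tcp_rot: [[0.999, -0.035, 0.0], [-0.035, -0.999, -0.0], [0.0, 0.0, -1.0]]
force: [0.1, -0.4, -2.6]
opening: 0.688
```

Call:
arm_command([
  {"translation":[0.04,0,0],"dr":[0,0,0],"jaw":1},
  {"translation":[0,0,0],"dr":[0,0,0],"jaw":1},
])

```text
time_s: 15.65
position: [0.5228, 0.0005, 0.1949]
tcp_rot: [[0.999, -0.035, -0.001], [-0.035, -0.999, 0.0], [-0.001, -0.0, -1.0]]
force: [-1.2, -0.3, -2.6]
opening: 0.689
```

Call:
arm_command([
  {"translation":[0.03,0,0],"dr":[0,0,0],"jaw":1},
  {"translation":[0,0,0],"dr":[0,0,0],"jaw":1},
])

```text
time_s: 15.82
position: [0.5228, 0.0005, 0.1948]
tcp_rot: [[0.999, -0.035, -0.003], [-0.035, -0.999, 0.0], [-0.003, -0.0, -1.0]]
force: [-4.0, -0.6, -2.5]
opening: 0.689
```

Call:
arm_command([
  {"translation":[0.03,0,0],"dr":[0,0,0],"jaw":1},
  {"translation":[0,0,0],"dr":[0,0,0],"jaw":1},
])

```text
time_s: 15.98
position: [0.5228, 0.0006, 0.1947]
tcp_rot: [[0.999, -0.035, -0.004], [-0.035, -0.999, 0.0], [-0.004, -0.0, -1.0]]
force: [-6.1, -0.7, -1.1]
opening: 0.69
```

Call:
arm_command([
  {"translation":[-0.12,0,0],"dr":[0,0,0],"jaw":1},
  {"translation":[0,0,0],"dr":[0,0,0],"jaw":1},
  {"translation":[0,0,0],"dr":[0,0,0],"jaw":1},
])

```text
time_s: 16.23
position: [0.5226, 0.0004, 0.1953]
tcp_rot: [[0.999, -0.035, 0.002], [-0.035, -0.999, -0.0], [0.002, 0.0, -1.0]]
force: [0.7, 0.8, -3.1]
opening: 0.691
```

Call:
arm_command([
  {"translation":[0,0,0.06],"dr":[0,0,0],"jaw":1},
  {"translation":[0,0,0.06],"dr":[0,0,0],"jaw":1},
  {"translation":[0,0,0.06],"dr":[0,0,0],"jaw":1},
  {"translation":[0,0,0.06],"dr":[0,0,0],"jaw":1},
  {"translation":[0,0,0.06],"dr":[0,0,0],"jaw":1},
  {"translation":[0,0,0],"dr":[0,0,0],"jaw":1},
])

```text
time_s: 16.73
position: [0.5215, 0.0005, 0.1871]
tcp_rot: [[0.999, -0.035, -0.001], [-0.035, -0.999, 0.0], [-0.001, -0.0, -1.0]]
force: [-0.1, 0.6, -2.6]
opening: 0.684
```

Call:
arm_command([
  {"translation":[0,0,0.05],"dr":[0,0,0],"jaw":1},
  {"translation":[0,0,0.05],"dr":[0,0,0],"jaw":1},
  {"translation":[0,0,0],"dr":[0,0,0],"jaw":1},
])

```text
time_s: 16.98
position: [0.5216, 0.0005, 0.1848]
tcp_rot: [[0.999, -0.035, -0.0], [-0.035, -0.999, 0.0], [-0.0, -0.0, -1.0]]
force: [0.2, -0.5, -2.6]
opening: 0.689
```

Call:
arm_command([
  {"translation":[0,0,0.05],"dr":[0,0,0],"jaw":1},
  {"translation":[0,0,0.05],"dr":[0,0,0],"jaw":1},
  {"translation":[0,0,0],"dr":[0,0,0],"jaw":1},
])

```text
time_s: 17.23
position: [0.5216, 0.0005, 0.1823]
tcp_rot: [[0.999, -0.035, -0.0], [-0.035, -0.999, 0.0], [-0.0, -0.0, -1.0]]
force: [0.4, -0.4, -4.5]
opening: 0.685
```

Call:
arm_command([
  {"translation":[0.02,0,0.03],"dr":[0,0,0],"jaw":1},
  {"translation":[0,0,0.04],"dr":[0,0,0],"jaw":1},
  {"translation":[0,0,0],"dr":[0,0,0],"jaw":1},
])

```text
time_s: 17.48
position: [0.5222, 0.0005, 0.1806]
tcp_rot: [[0.999, -0.035, -0.0], [-0.035, -0.999, 0.0], [-0.0, -0.0, -1.0]]
force: [-0.6, -0.5, -3.6]
opening: 0.684
```

Call:
arm_command([
  {"translation":[0,0,0.04],"dr":[0,0,0],"jaw":1},
  {"translation":[0,0,0.04],"dr":[0,0,0],"jaw":1},
  {"translation":[0,0,0],"dr":[0,0,0],"jaw":1},
])

```text
time_s: 17.73
position: [0.5221, 0.0005, 0.1786]
tcp_rot: [[0.999, -0.035, -0.0], [-0.035, -0.999, 0.0], [-0.0, -0.0, -1.0]]
force: [-0.6, 0.4, -3.1]
opening: 0.686
```

Call:
arm_command([
  {"translation":[0,0,0.04],"dr":[0,0,0],"jaw":1},
  {"translation":[0,0,0.04],"dr":[0,0,0],"jaw":1},
  {"translation":[0,0,0],"dr":[0,0,0],"jaw":1},
])

```text
time_s: 17.98
position: [0.5221, 0.0005, 0.1766]
tcp_rot: [[0.999, -0.035, -0.0], [-0.035, -0.999, 0.0], [-0.0, -0.0, -1.0]]
force: [-0.1, -0.2, -3.4]
opening: 0.689
```

Call:
arm_command([
  {"translation":[0,0,0.04],"dr":[0,0,0],"jaw":1},
  {"translation":[0,0,0.04],"dr":[0,0,0],"jaw":1},
  {"translation":[0,0,0],"dr":[0,0,0],"jaw":1},
])

```text
time_s: 18.23
position: [0.5221, 0.0005, 0.1746]
tcp_rot: [[0.999, -0.035, -0.0], [-0.035, -0.999, 0.0], [-0.0, -0.0, -1.0]]
force: [0.9, -0.1, -3.2]
opening: 0.686
```

Call:
arm_command([
  {"translation":[0,0,0.04],"dr":[0,0,0],"jaw":1},
  {"translation":[0,0,0],"dr":[0,0,0],"jaw":1},
])

```text
time_s: 18.4
position: [0.5221, 0.0005, 0.1737]
tcp_rot: [[0.999, -0.035, -0.0], [-0.035, -0.999, 0.0], [-0.0, -0.0, -1.0]]
force: [0.1, 0.7, -3.4]
opening: 0.693
```

Call:
arm_command([
  {"translation":[0,0,0.04],"dr":[0,0,0],"jaw":1},
  {"translation":[0,0,0],"dr":[0,0,0],"jaw":1},
])

```text
time_s: 18.57
position: [0.5222, 0.0005, 0.1727]
tcp_rot: [[0.999, -0.035, -0.0], [-0.035, -0.999, 0.0], [-0.0, -0.0, -1.0]]
force: [0.1, -0.1, -3.4]
opening: 0.69
```

Call:
arm_command([
  {"translation":[0,0,0.04],"dr":[0,0,0],"jaw":1},
  {"translation":[0,0,0],"dr":[0,0,0],"jaw":1},
])

```text
time_s: 18.73
position: [0.5222, 0.0005, 0.1717]
tcp_rot: [[0.999, -0.035, -0.0], [-0.035, -0.999, 0.0], [-0.0, -0.0, -1.0]]
force: [0.1, 0.1, -3.6]
opening: 0.686
```

Call:
arm_command([
  {"translation":[0,0,0.04],"dr":[0,0,0],"jaw":1},
  {"translation":[0,0,0],"dr":[0,0,0],"jaw":1},
])

```text
time_s: 18.9
position: [0.5222, 0.0005, 0.1707]
tcp_rot: [[0.999, -0.035, -0.0], [-0.035, -0.999, 0.0], [-0.0, -0.0, -1.0]]
force: [0.1, 0.6, -3.0]
opening: 0.683
```

Call:
arm_command([
  {"translation":[0,0,0.04],"dr":[0,0,0],"jaw":1},
  {"translation":[0,0,0],"dr":[0,0,0],"jaw":1},
])

```text
time_s: 19.07
position: [0.5221, 0.0005, 0.1697]
tcp_rot: [[0.999, -0.035, -0.0], [-0.035, -0.999, 0.0], [-0.0, -0.0, -1.0]]
force: [-0.2, 0.4, -3.0]
opening: 0.688
```

Call:
arm_command([
  {"translation":[0,0,0.04],"dr":[0,0,0],"jaw":1},
  {"translation":[0,0,0],"dr":[0,0,0],"jaw":1},
])

```text
time_s: 19.23
position: [0.5221, 0.0005, 0.1686]
tcp_rot: [[0.999, -0.035, -0.0], [-0.035, -0.999, 0.0], [-0.0, -0.0, -1.0]]
force: [-0.2, 1.1, -2.7]
opening: 0.687
```

Call:
arm_command([
  {"translation":[0,0,0.04],"dr":[0,0,0],"jaw":1},
  {"translation":[0,0,0],"dr":[0,0,0],"jaw":1},
])

```text
time_s: 19.4
position: [0.5221, 0.0005, 0.1676]
tcp_rot: [[0.999, -0.035, -0.0], [-0.035, -0.999, 0.0], [-0.0, -0.0, -1.0]]
force: [0.1, -0.2, -3.3]
opening: 0.685
```

Call:
arm_command([
  {"translation":[0,0,0.04],"dr":[0,0,0],"jaw":1},
  {"translation":[0,0,0],"dr":[0,0,0],"jaw":1},
])

```text
time_s: 19.57
position: [0.5221, 0.0005, 0.1667]
tcp_rot: [[0.999, -0.035, -0.0], [-0.035, -0.999, 0.0], [-0.0, -0.0, -1.0]]
force: [-0.2, -0.1, -3.6]
opening: 0.69
```

Call:
arm_command([
  {"translation":[0,0,0.03],"dr":[0,0,0],"jaw":1},
  {"translation":[0,0,0],"dr":[0,0,0],"jaw":1},
])

```text
time_s: 19.73
position: [0.5223, 0.0005, 0.1664]
tcp_rot: [[0.999, -0.035, 0.0], [-0.035, -0.999, -0.0], [0.0, 0.0, -1.0]]
force: [-1.2, 0.1, -1.9]
opening: 0.686
```

Call:
arm_command([
  {"translation":[0,0,0.03],"dr":[0,0,0],"jaw":1},
  {"translation":[0,0,0],"dr":[0,0,0],"jaw":1},
])

```text
time_s: 19.9
position: [0.5225, 0.0004, 0.1659]
tcp_rot: [[0.999, -0.035, 0.001], [-0.035, -0.999, -0.0], [0.001, 0.0, -1.0]]
force: [-2.2, -0.3, 2.5]
opening: 0.69
```

Call:
arm_command([
  {"translation":[0,0,0.03],"dr":[0,0,0],"jaw":1},
  {"translation":[0,0,0],"dr":[0,0,0],"jaw":1},
])

```text
time_s: 20.07
position: [0.5225, 0.0004, 0.1658]
tcp_rot: [[0.999, -0.035, 0.001], [-0.035, -0.999, -0.0], [0.001, 0.0, -1.0]]
force: [-4.0, -0.0, 9.0]
opening: 0.687
```

Call:
arm_command([
  {"translation":[0,0,0.004],"dr":[0,0,0],"jaw":1},
  {"translation":[0,0,0],"dr":[0,0,0],"jaw":1},
  {"translation":[0,0,0],"dr":[0,0,0],"jaw":1},
  {"translation":[0,0,0],"dr":[0,0,0],"jaw":1},
])

```text
time_s: 20.4
position: [0.5225, 0.0004, 0.1658]
tcp_rot: [[0.999, -0.035, 0.001], [-0.035, -0.999, -0.0], [0.001, 0.0, -1.0]]
force: [-3.7, -0.6, 9.7]
opening: 0.685
```

Call:
arm_command([
  {"translation":[0,0,0],"dr":[0,0,0],"jaw":1},
  {"translation":[0,0,0],"dr":[0,0,0],"jaw":1},
  {"translation":[0,0,0],"dr":[0,0,0],"jaw":1},
  {"translation":[0,0,0],"dr":[0,0,0],"jaw":1},
])

```text
time_s: 20.73
position: [0.5225, 0.0004, 0.1658]
tcp_rot: [[0.999, -0.035, 0.001], [-0.035, -0.999, -0.0], [0.001, 0.0, -1.0]]
force: [-3.0, 0.6, 9.0]
opening: 0.688
```

Call:
arm_command([
  {"translation":[0,0,0],"dr":[0,0,0],"jaw":1},
  {"translation":[0,0,0],"dr":[0,0,0],"jaw":1},
  {"translation":[0,0,0],"dr":[0,0,0],"jaw":1},
  {"translation":[0,0,0],"dr":[0,0,0],"jaw":1},
])

```text
time_s: 21.07
position: [0.5225, 0.0004, 0.1658]
tcp_rot: [[0.999, -0.035, 0.001], [-0.035, -0.999, -0.0], [0.001, 0.0, -1.0]]
force: [-3.4, -0.0, 9.1]
opening: 0.683
```

Call:
arm_command([
  {"translation":[0,0,-0.025],"dr":[0,0,0],"jaw":1},
  {"translation":[0,0,-0.02],"dr":[0,0,0],"jaw":1},
  {"translation":[0,0,0],"dr":[0,0,0],"jaw":1},
  {"translation":[0,0,0],"dr":[0,0,0],"jaw":1},
])

```text
time_s: 21.4
position: [0.5225, 0.0004, 0.1659]
tcp_rot: [[0.999, -0.035, 0.001], [-0.035, -0.999, -0.0], [0.001, 0.0, -1.0]]
force: [-2.3, -0.4, 5.6]
opening: 0.687
```

Run:
```python
from rig import *
import numpy as np, cv2
s=read_state(); print(np.round(s["force"],2),np.round(s["moment"],2))
o=[]
for n,(x0,x1,y0,y1) in {"top":(240,370,130,240),"scene":(250,380,130,240)}.items():
    p,d=capture(n); o.append(cv2.resize(p[y0:y1,x0:x1],None,fx=3,fy=3))
cv2.imwrite("pics/hung.png",cv2.cvtColor(np.hstack(o),cv2.COLOR_RGB2BGR))
```

```text
[-2.27 -0.36  5.58] [0.   0.16 0.02]
```

View pics/hung.png

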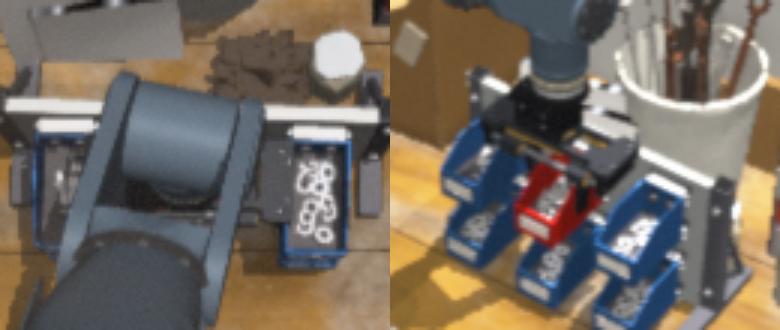

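The scene view shows the red bin, at about (555,210) in the crop, between the blue ones and level with them. The force is still +5.6 N, so I relax the rest of the tug, then release.

Call:
arm_command([
  {"translation":[0,0,-0.02],"dr":[0,0,0],"jaw":1},
  {"translation":[0,0,-0.015],"dr":[0,0,0],"jaw":1},
  {"translation":[0,0,0],"dr":[0,0,0],"jaw":1},
  {"translation":[0,0,0],"dr":[0,0,0],"jaw":1},
])

```text
time_s: 21.83
position: [0.5224, 0.0004, 0.1661]
tcp_rot: [[0.999, -0.035, -0.0], [-0.035, -0.999, 0.0], [-0.0, -0.0, -1.0]]
force: [0.2, -0.1, -0.7]
opening: 0.686
```

Call:
arm_command([
  {"translation":[0,0,0],"dr":[0,0,0],"jaw":0.25},
  {"translation":[0,0,0],"dr":[0,0,0],"jaw":0.1},
  {"translation":[0,0,0],"dr":[0,0,0],"jaw":0},
  {"translation":[0,0,0],"dr":[0,0,0],"jaw":0},
  {"translation":[0,0,0],"dr":[0,0,0],"jaw":0},
  {"translation":[0,0,0],"dr":[0,0,0],"jaw":0},
])

```text
time_s: 22.33
position: [0.5222, 0.0005, 0.1665]
tcp_rot: [[0.999, -0.035, -0.0], [-0.035, -0.999, 0.0], [-0.0, -0.0, -1.0]]
force: [-0.6, 0.1, -0.4]
opening: 0.976
```

Released, with no force left. Next I go straight up, then back towards the robot.

Call:
arm_command([
  {"translation":[0,0,-0.1],"dr":[0,0,0],"jaw":0},
  {"translation":[0,0,-0.3],"dr":[0,0,0],"jaw":0},
  {"translation":[0,0,-0.6],"dr":[0,0,0],"jaw":0},
  {"translation":[0,0,-0.6],"dr":[0,0,0],"jaw":0},
  {"translation":[0,0,-0.8],"dr":[0,0,0],"jaw":0},
  {"translation":[0,0,-0.8],"dr":[0,0,0],"jaw":0},
  {"translation":[0,0,-0.8],"dr":[0,0,0],"jaw":0},
  {"translation":[0,0,-0.8],"dr":[0,0,0],"jaw":0},
  {"translation":[0,0,-0.8],"dr":[0,0,0],"jaw":0},
  {"translation":[0,0,-0.8],"dr":[0,0,0],"jaw":0},
  {"translation":[0,0,-0.4],"dr":[0,0,0],"jaw":0},
  {"translation":[0,0,0],"dr":[0,0,0],"jaw":0},
])

```text
time_s: 23.33
position: [0.5236, 0.0002, 0.3395]
tcp_rot: [[0.999, -0.035, 0.006], [-0.035, -0.999, -0.001], [0.006, 0.001, -1.0]]
force: [0.0, 0.4, 0.2]
opening: 1.0
```

Call:
arm_command([
  {"translation":[-0.1,-0.9,0],"dr":[0,0,0],"jaw":0},
  {"translation":[-0.1,-0.9,0],"dr":[0,0,0],"jaw":0},
  {"translation":[-0.1,-0.9,0],"dr":[0,0,0],"jaw":0},
  {"translation":[-0.1,-0.9,0],"dr":[0,0,0],"jaw":0},
  {"translation":[-0.1,-0.9,0],"dr":[0,0,0],"jaw":0},
  {"translation":[-0.1,-0.9,0],"dr":[0,0,0],"jaw":0},
  {"translation":[-0.1,-0.9,0],"dr":[0,0,0],"jaw":0},
  {"translation":[-0.1,-0.9,0],"dr":[0,0,0],"jaw":0},
  {"translation":[-0.1,-0.9,0],"dr":[0,0,0],"jaw":0},
  {"translation":[-0.1,-0.9,0],"dr":[0,0,0],"jaw":0},
  {"translation":[0,0,0],"dr":[0,0,0],"jaw":0},
  {"translation":[0,0,0],"dr":[0,0,0],"jaw":0},
])

```text
time_s: 24.33
position: [0.5043, 0.2268, 0.3351]
tcp_rot: [[0.999, -0.033, -0.002], [-0.033, -0.999, -0.001], [-0.002, 0.001, -1.0]]
force: [-0.9, -0.3, -0.6]
opening: 1.0
```

Run:
```python
from rig import *
from h import *
o=[]
for n,(x0,x1,y0,y1) in {"top":(235,375,130,250),"scene":(250,390,130,250)}.items():
    p,d=capture(n); o.append(cv2.resize(p[y0:y1,x0:x1],None,fx=2.8,fy=2.8))
    m=camera_model(n); W=cloud(d,m["intrinsics"],m["pose"]); hs=cv2.cvtColor(p,cv2.COLOR_RGB2HSV)
    r=((hs[...,0]<8)|(hs[...,0]>172))&(hs[...,1]>130)&(abs(W[...,1])<.08)&(W[...,2]>.1)&(W[...,2]<.23); q=W[r]
    print(n,len(q),np.round(q.mean(0),3),np.round(np.percentile(q,[3,97],axis=0),3).tolist())
cv2.imwrite("pics/final.png",cv2.cvtColor(np.hstack(o),cv2.COLOR_RGB2BGR))
```

```text
top 209 [0.532 0.001 0.179] [[0.469, -0.031, 0.13], [0.702, 0.03, 0.204]]
scene 471 [ 0.525 -0.005  0.167] [[0.468, -0.034, 0.129], [0.576, 0.029, 0.199]]
```

View pics/final.png

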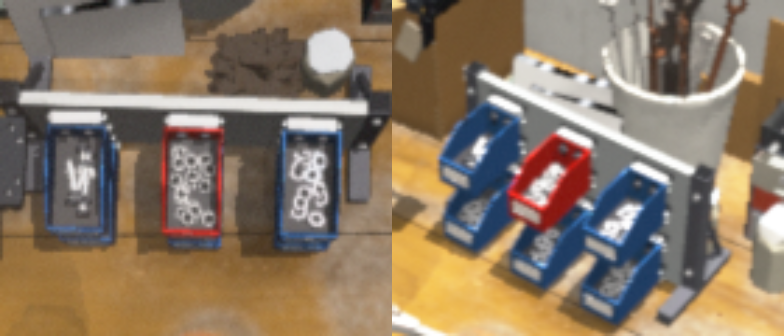

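The final views show the red bin hung level between the blue bins, at top crop (193,180) and scene crop (552,180). Its rim is at about 0.20 m, the nuts are inside, and the arm is clear of it.

```bash
python3 -c "
from rig import *
print(hand_in())"
```

```text
the job is handed in; nothing more can be done
None
```

The red bin is hung in the middle place of the top row, and the job was handed in at about 24 s.

- **Fit:** I advanced it level until the tab touched the panel (about 6 N), backed off into the play, and lowered it. Nothing resisted until the bridge came to rest about 1.4 mm lower than the nominal height. That is within the hanger's 5 mm setting range, and it rules out the tab resting on top of the louvre.
- **Tug:** While still gripped, I pulled the bin down with 9–9.7 N, slightly under 10 N, for about 1 s. It did not move. I then eased the pull off to about zero before opening the gripper.
- **Last checks:** In both views the bin sits level with the blue bins, with its underside at about 0.13 m and its rim at about 0.20 m. The nuts are inside and the stand and blue bins look undisturbed. I did not picture the far bystanders (ear muffs, tape, jar, bearing) again, but no contact forces appeared near them. The gripper ended clear at about 0.34 m height.
- **Stray reading:** In the top view a few points in the red mask lay about 0.1 m behind the panel. I took them for background, and no other check disagreed.

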